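Unpin the dust box and hold its lid open

ROBOT

A 6-joint arm with a two-finger parallel gripper is mounted at the origin on a cart in front of the work surface, level with it; the furniture and walls round the work are solid. World frame = base frame: x ahead of the robot, y to its left, z up, the work surface at z = 0. Lengths are in m, angles in rad, forces in N, time in s.
With the tool pointing down it reaches from about 0.275 to 0.725 m from the base axis. Payload 5.6 kg.
Tool frame: the origin (TCP) lies at the centre of the arm's flange, where the gripper is bolted on; the fingertips stand 173 mm ahead of it and the grasp point (between the pads) lies 155 mm ahead of it; z points along the fingers, y is the line along which they close (so a half turn about z gives the same grasp; the last joint's range is limited). The gripper opens to 85 mm and grips with 20 to 120 N. Pads are 22 mm wide; open, the fingers measure 114 mm over their backs; the gripper's body (76 mm by 85 mm) begins 54 mm behind the grasp point. The pads swing forward as they close: fully open they stand 13 mm farther back than shut.
Start: joints at [-0.881, 0.255, 0.108, 0, -1.424, -0.285], TCP at [0.217, -0.506, 0.405] pointing down, gripper open.
Joint ranges: [-2.95, 2.95], [-1.21, 1.97], [-1.09, 1.5], [-2.87, 1.71], [-2.94, -0.07], [-3.05, 3.05]. Speed limits (rad/s): [2.57, 2.57, 3.14, 3.14, 3.14, 3.14].

INTERFACE

Orientations are given as a 3x3 rotation matrix whose columns are the frame's x, y, z axes.
In Python, from rig import manip gives the robot as it stands. Calls block until the motion is done:
- manip.reach(position, orientation): joint-space move of the TCP to a pose.
- manip.move_l(position, rot=None, speed=0.15, guard=None): straight line of the TCP; rot=None keeps the orientation; speed is the mean speed in m/s. With guard (N) it stops when the force on the tool has changed by that much, and returns True; else False.
- manip.movej(angles): joint-space move.
- manip.command_gripper(opening, f_grip=None): finger opening in m; f_grip is the grip in N (None keeps the last); returns when the fingers have stopped.
- manip.pause(seconds).
- manip.ik(position, orientation): joint angles nearest the present ones, or None.
- manip.capture(name): name is "scene" or "top" or "wrist"; returns a dict with "frame" (384x512x3 uint8, red, green, blue), "camera_matrix" (3x3 intrinsics, pixels), "extrinsics" (4x4, takes a point from world to camera coordinates); the wrist camera has in their place "hand_eye" (4x4, takes a point from camera to tool coordinates, whose origin is the TCP and whose axes are the flange's). Camera axes: x right, y up, looking along -z (the intrinsics and any distortion apply to the point x, -y, -z); pixel columns grow to the right and rows downward; lengths in m; the calibration is good to about 2 mm. A picture is of the moment at which its call begins: read the wrist's pose just before it. There is no depth.
A pose or a line that the arm cannot do raises manip.MotionError and nothing moves.
- manip.job_done(): hands the job in; it is judged then, once.
Trained networks look in a picture, given as the dict that the camera call returned (one of the last four; its "shot" number tells which), for a name from the list of things; names that differ only in an ending like _2 or _b are one class to them, and where a whole thing is asked for, a point or a joint stands for the part that bears it (a point fixed in the world has none). Each returns a list of dicts, best first, with "conf" (0 to 1); they miss things now and then, are a little off and sometimes report something else, mostly with a low value. They report only what shows in the picture. A call takes as long as a camera call. They do not tell look-alikes from the thing itself.
- manip.look_for(picture, query): "location" ([x, y, z] in m, in world coordinates, good to about 4 mm: the middle of the surface that is visible of it).
- manip.mark_of(picture, query): "location" ([x, y, z] in m, in world coordinates, good to about 4 mm: a listed point, or the origin of a listed thing).
Readings, each from a call of its own:
- manip.current_time_s(): time.
- manip.current_joints(): joint angles.
- manip.current_qd(): joint speeds.
- manip.current_effort(): joint torques, N m.
- manip.current_ee_pos(): TCP position.
- manip.current_tcp_rot(): TCP orientation.
- manip.current_force(): force on the tool from outside, world axes, zero at the start.
- manip.current_ft_torque(): the same for the moment, N m.
- manip.current_width(): finger opening in m.
- manip.current_gripper_force(): force on a finger pad.
Only numpy, scipy, OpenCV 4.12 (cv2) and the standard library are available. Lean on these libraries where they do the work, as an engineer would, in place of code of your own. Each camera call takes 0.05 s, during which the arm holds its last target. There are 200 camera calls.

TASK

A pin through the hasp at the front corner locks the lid of the grey dust box: draw the pin straight out and, with the lid still shut, lay it with its shank in both open-topped notches of the holder on that same side of the box, collar close outside the outer notch, and let go of it. Then take the lid by its dark bow handle, raise it to 60 degrees from shut and keep it there for a colleague who will reach in: the lid falls shut by itself, so the program finishes while the gripper is still holding it at 60 degrees. Leave the tools and other things standing round the box where they are.

Things in the scene. Friction and masses are not known exactly. Their poses are not given: they have to be found in the camera images.
- box: grey steel dust box, aluminium lid, fixed; 220 mm wide (y), 130 deep (x), lid top 84 mm high. Origin: centre of underside, on the bench; x to the back (hinge side), y left, z up; front face x = -65 mm, right wall y = -110 mm. Hasp at the front right corner (-x, -y), pin holder on the right wall. A white casting lies inside.
- pin: loose steel pin, 80 g, lying along the box's y. Origin on its axis at the collar's inner face: shank 8 mm thick, 64 mm long to +y; collar 18 mm across, y 0 to -4 mm; dark round grip 14 mm thick, y -4 to -44 mm (pinch from above at y = -28, fingers closing along x). At start its axis is 61.5 mm up, collar 0.5 to 5 mm off the hasp. Balances 16 mm along the shank.
- bore (a point): centre of the hasp's bore at its outer (-y) face; (-82, -110, 63) mm in the box's frame. Bore 11 mm across, along y, through a fixed lug, the lid's tongue and a second lug, 22 mm in all. The pin comes out towards -y and is clear after 70 mm of travel. The lid cannot be raised while the pin is in.
- notch (a point): where the parked pin's origin belongs; (-15, -176, 58) mm in the box's frame, same axes. Two upright plates 5 mm thick, at y 0 to 5 and 37 to 42 mm from here, have open-topped U notches 12 mm wide in x, flared above to about 25 mm; floors 54 mm, tops about 83 mm above the bench. The pin is lowered in from above along y, collar outside (-y), 0 to 10 mm off the outer plate.
- lid_handle (a point): middle of the lid's dark bow handle: round bar 12 mm thick, 78 mm long along the box's y, 40 mm ahead of the front face; (-105, 20, 82) mm in the box's frame when shut; moves with the lid. Pinch from above, fingers closing along the box's x; the bar turns between the fingers as the lid rises.
- lid_hinge (a point): point on the lid's hinge axis, which runs along the box's y at its back rim; at (70, 0, 82) mm in the box's frame, so the handle bar goes round it in an arc of 175 mm radius.
- lid (a joint): lid angle in rad: 0 shut, growing as the front of the lid rises; 60 degrees = 1.047 (handle bar about 234 mm above the bench). Limit 1.9. Lid 0.4 to 0.8 kg, free hinge, falls shut when let go.
- jar: white jar with a black lid, 54 mm across, 77 mm high, bystander; origin under its centre
- cutters: red-handled side cutters, 82 x 155 x 12 mm, bystander; origin under the centre
- bob: off-white felt bob, a cylinder 24 mm across and 18 mm high, bystander in front of the box; origin under its centre
- block: cork sanding block, 39 x 72 x 25 mm, bystander left of the box; origin under its centre
- screwdriver: blue-handled screwdriver, 21 x 171 x 21 mm, bystander to the right; origin under its centre
There are look-alikes about, which are no part of the job. Of the things that look like the pin, the smallest one is meant.

How it is judged:
By the outcome, as a careful person would: the job done as asked, in the order asked, and still so for the second after the job is handed in, while the arm keeps its last pose, push and grip.
It also fails if it takes over 48 s, if anything falls off the work surface, if the arm or the gripper's body presses on something with over 40 N, if the wrist force passes 120 N, or if a joint passes its speed limit or range.

## Working session

There is one attempt and no reset: what is moved stays moved. The work goes in short steps, each a Python script; the robot and the scene stay as the last script left them, time stands still between calls to the robot, and variables do not carry over. Pictures are saved under pics/ and viewed, at most 13 in all, crops included, and the job is handed in when it is done.

```bash
ls; mkdir -p pics
python3 - <<'E'
from rig import manip
import cv2,numpy as np
ims=[]
for n in ("scene","top"):
    p=manip.capture(n); ims.append(p["frame"])
    print(n,np.round(p["camera_matrix"],1).tolist(),np.round(p["extrinsics"],3).tolist(), [k for k in p])
    for q in ("box","pin","bore","notch","lid_handle","lid_hinge","jar","cutters","bob","block","screwdriver"):
        print(q,[(np.round(d["location"],3).tolist(),round(d["conf"],2)) for d in manip.mark_of(p,q)][:4])
    cv2.imwrite(f"pics/{n}.png",cv2.resize(p["frame"][:,:,::-1],(800,600),interpolation=cv2.INTER_CUBIC))
print(manip.current_time_s())
E
```

```text
pics
scene [[400.5, 0.0, 254.6], [0.0, 400.5, 194.9], [0.0, 0.0, 1.0]] [[-0.615, -0.789, -0.018, 0.295], [0.481, -0.392, 0.784, -0.303], [-0.625, 0.473, 0.62, -0.807], [0.0, 0.0, 0.0, 1.0]] ['frame', 'camera_matrix', 'extrinsics', 'shot']
box [([0.553, 0.02, -0.002], 0.81)]
pin [([0.371, 0.166, 0.014], 0.97), ([0.554, -0.16, 0.058], 0.69), ([0.482, -0.102, 0.061], 0.55), ([0.32, -0.096, 0.011], 0.48)]
bore [([0.478, -0.097, 0.061], 0.62)]
notch [([0.552, -0.16, 0.059], 0.71)]
lid_handle [([0.447, 0.023, 0.082], 0.79)]
lid_hinge []
jar [([0.565, 0.169, -0.004], 0.77)]
cutters [([0.405, 0.361, -0.0], 0.64)]
bob [([0.37, 0.025, -0.0], 0.51)]
block [([0.623, 0.364, 0.001], 0.95)]
screwdriver []
top [[357.4, 0.0, 249.7], [0.0, 357.4, 194.3], [0.0, 0.0, 1.0]] [[0.028, -1.0, -0.014, 0.017], [0.987, 0.025, 0.159, -0.501], [-0.159, -0.018, 0.987, -0.962], [0.0, 0.0, 0.0, 1.0]] ['frame', 'camera_matrix', 'extrinsics', 'shot']
box [([0.55, 0.011, 0.004], 0.56), ([0.623, 0.018, 0.082], 0.48)]
pin [([0.367, 0.166, 0.014], 0.75), ([0.319, -0.092, 0.011], 0.66), ([0.482, -0.105, 0.06], 0.42)]
bore [([0.481, -0.102, 0.061], 0.62)]
notch [([0.558, -0.162, 0.056], 0.64)]
lid_handle [([0.446, 0.022, 0.083], 0.79), ([0.48, -0.104, 0.063], 0.64)]
lid_hinge [([0.619, 0.022, 0.084], 0.55)]
jar [([0.565, 0.169, 0.002], 0.93), ([0.409, 0.356, 0.0], 0.66)]
cutters [([0.408, 0.357, -0.0], 0.73)]
bob [([0.372, 0.023, -0.006], 0.49)]
block [([0.622, 0.365, 0.004], 0.91)]
screwdriver [([0.446, -0.356, 0.001], 0.54)]
1.2
```

View pics/scene.png

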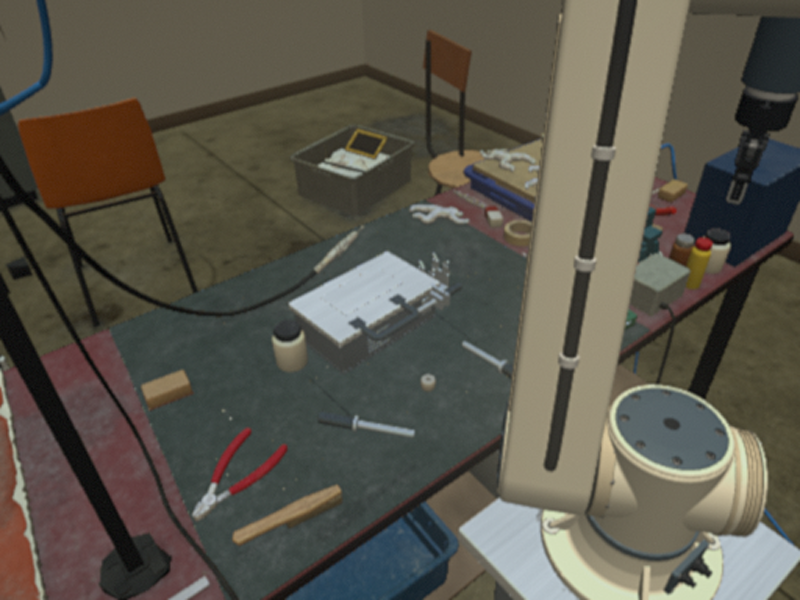

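View pics/top.png

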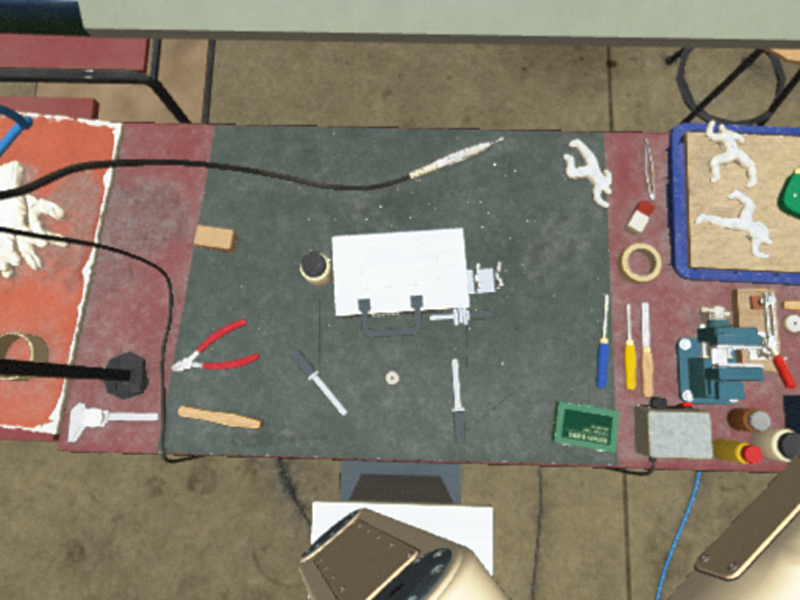

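The scene view shows the box in mid-bench. In the top view the hasp pin is at (465,316), the holder at (487,278) and the handle at (390,325). The two loose pins on the bench at (320,380) and (457,400) are larger look-alikes. I'll take closer wrist views next.

```bash
cat > h.py <<'E'
from rig import manip
import numpy as np, cv2
PTS={"bore":(-.082,-.110,.063),"notch":(-.015,-.176,.058),"lid_handle":(-.105,.020,.082),"lid_hinge":(.07,0,.082)}
def R(yaw,flip=1):
    c,s=np.cos(yaw)*flip,np.sin(yaw)*flip
    return np.array([[-s,c,0],[c,s,0],[0,0,-1.]])   # tool y along box x
def snap(name):
    T=np.eye(4); T[:3,:3]=manip.current_tcp_rot(); T[:3,3]=manip.current_ee_pos()
    p=manip.capture(name)
    W=np.linalg.inv(p["extrinsics"]) if "extrinsics" in p else T@p["hand_eye"]
    return p,W            # W camera->world
def project(p,W,X):
    c=np.linalg.inv(W)@np.append(X,1); c=c[:3]*[1,-1,-1]
    u=p["camera_matrix"]@c; return u[:2]/u[2]
def fit(pairs):           # (box xyz, world xyz) -> x,y,yaw
    b=np.array([a[0] for a in pairs])[:,:2]; w=np.array([a[1] for a in pairs])[:,:2]
    bc,wc=b-b.mean(0),w-w.mean(0)
    yaw=np.arctan2((bc[:,0]*wc[:,1]-bc[:,1]*wc[:,0]).sum(),(bc*wc).sum())
    M=np.array([[np.cos(yaw),-np.sin(yaw)],[np.sin(yaw),np.cos(yaw)]])
    return (*(w.mean(0)-M@b.mean(0)),yaw)
def world(box,q):
    x,y,a=box; c,s=np.cos(a),np.sin(a); return np.array([x+c*q[0]-s*q[1],y+s*q[0]+c*q[1],q[2]])
E
python3 - <<'E'
from h import *
yaw=.085
for f in (1,-1):
    q=manip.ik([.45,-.08,.40],R(yaw,f)); print(f,None if q is None else np.round(q,2))
print(np.round(manip.current_tcp_rot(),2).tolist())
manip.reach([.45,-.08,.40],R(yaw,1 if abs(manip.ik([.45,-.08,.40],R(yaw,1))[5])<abs(manip.ik([.45,-.08,.40],R(yaw,-1))[5]) else -1))
p,W=snap("wrist"); print(np.round(p["hand_eye"],3).tolist())
ps=[]
for n in PTS:
    r=manip.mark_of(p,n); print(n,[(np.round(d["location"],4).tolist(),round(d["conf"],2)) for d in r][:3])
print("pin",[(np.round(d["location"],4).tolist(),round(d["conf"],2)) for d in manip.mark_of(p,"pin")])
cv2.imwrite("pics/w1.png",cv2.resize(p["frame"][:,:,::-1],(800,600),interpolation=cv2.INTER_CUBIC))
np.savez("w1.npz",K=p["camera_matrix"],W=W)
print(manip.current_time_s())
E
```

```text
1 None
-1 [ 0.17  0.07 -0.13  0.   -1.37 -0.08]
[[-0.92, -0.39, 0.0], [-0.39, 0.92, -0.0], [0.0, -0.0, -1.0]]Traceback (most recent call last):
  File "<stdin>", line 6, in <module>
TypeError: 'NoneType' object is not subscriptable
```

Run:
```python
from h import *
manip.reach([.45,-.08,.40],R(.085,-1))
p,W=snap("wrist"); print(np.round(p["hand_eye"],3).tolist())
for n in (*PTS,"pin"):
    print(n,[(np.round(d["location"],4).tolist(),round(d["conf"],2)) for d in manip.mark_of(p,n)][:3])
cv2.imwrite("pics/w1.png",cv2.resize(p["frame"][:,:,::-1],(800,600),interpolation=cv2.INTER_CUBIC))
np.savez("w1.npz",K=p["camera_matrix"],W=W)
print(manip.current_time_s())
```

```text
[[-0.0, 0.955, 0.297, 0.075], [1.0, 0.0, 0.0, -0.0], [0.0, 0.297, -0.955, 0.031], [0.0, 0.0, 0.0, 1.0]]
bore [([0.4854, -0.1064, 0.062], 0.65), ([0.5549, -0.1585, 0.0531], 0.42)]
notch [([0.5538, -0.16, 0.0543], 0.72)]
lid_handle [([0.4439, 0.0255, 0.0787], 0.83)]
lid_hinge [([0.6221, 0.0206, 0.0828], 0.62)]
pin [([0.481, -0.1022, 0.0603], 0.84), ([0.3698, 0.1639, 0.013], 0.65)]
3.2667
```

View pics/w1.png

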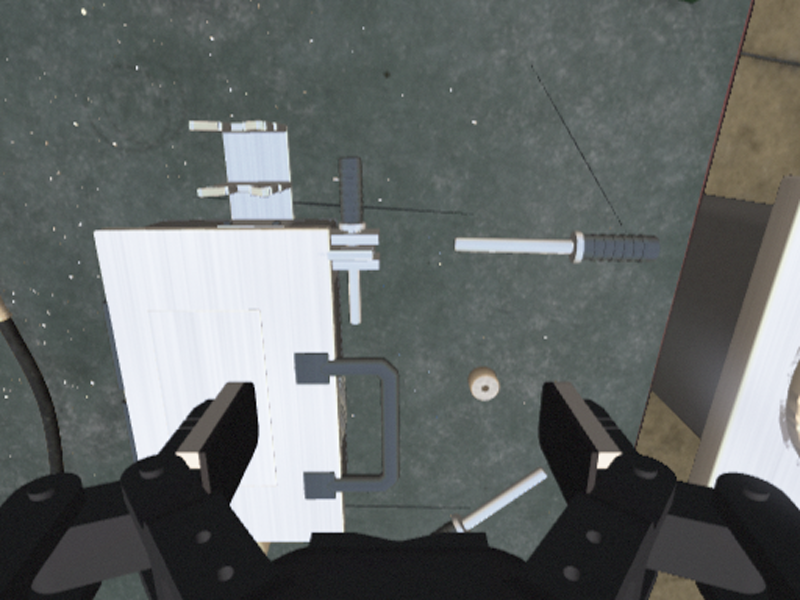

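The wrist view is clear: the pin's grip runs (349,157)–(350,222), the collar is at (351,228), the bar of the bow handle is at column 392, rows 365–485, and the holder plates are at rows 126 and 190. I'll turn these pixels into positions and fit the box pose.

```bash
cat >> h.py <<'E'
def ray(K,W,uv,z):
    d=np.linalg.inv(K)@[uv[0],uv[1],1]; d=W[:3,:3]@(d*[1,-1,-1]); o=W[:3,3]
    return o+d*(z-o[2])/d[2]
E
python3 - <<'E'
from h import *
d=np.load("w1.npz"); K,W=d["K"],d["W"]
S=.64
for n,uv,z in [("gripend",(349,157),.0615),("gripcollar",(350,222),.0615),("collar",(351,228),.0615),("barR",(392,372),.082),("barL",(392,478),.082),("barmid",(392,425),.082),("lidFR",(330,229),.084),("lidBR",(95,231),.084),("lidFL",(343,541),.084),("shank tip",(355,323),.0615),("plateOut",(258,126),.083),("plateIn",(252,190),.083)]:
    print(n,np.round(ray(K,W,(uv[0]*S,uv[1]*S),z),4))
w={"bore":[(.4854,-.1064),(.481,-.102),(.478,-.097)],"notch":[(.5538,-.16),(.558,-.162),(.552,-.16)],"lid_handle":[(.4439,.0255),(.446,.022),(.447,.023)],"lid_hinge":[(.6221,.0206),(.619,.022)]}
b=fit([(PTS[k],v) for k in w for v in w[k]]); print(np.round(b,4),np.degrees(b[2]))
for k in PTS: print(k,np.round(world(b,PTS[k]),4))
print("pinorig",np.round(world(b,(-.082,-.113,.0615)),4))
E
```

```text
gripend [ 0.4857 -0.1459  0.0615]
gripcollar [ 0.4829 -0.1064  0.0615]
collar [ 0.4821 -0.1026  0.0615]
barR [ 0.4485 -0.0142  0.082 ]
barL [0.442  0.0675 0.082 ]
barmid [0.4454 0.0251 0.082 ]
lidFR [ 0.4925 -0.1048  0.084 ]
lidBR [ 0.6309 -0.092   0.084 ]
lidFL [0.4734 0.1233 0.084 ]
shank tip [ 0.4758 -0.0384  0.0615]
plateOut [ 0.5351 -0.159   0.083 ]
plateIn [ 0.5386 -0.1236  0.083 ]
[0.5517 0.0152 0.1019] 5.840002121288649
bore [ 0.4813 -0.1026  0.063 ]
notch [ 0.5547 -0.1614  0.058 ]
lid_handle [0.4452 0.0244 0.082 ]
lid_hinge [0.6213 0.0223 0.082 ]
pinorig [ 0.4816 -0.1056  0.0615]
```

Run:
```python
from h import *
manip.reach([.4843,-.1304,.31],R(.09,-1))
p,W=snap("wrist")
for n in ("notch","bore","pin","lid_handle"):
    print(n,[(np.round(d["location"],4).tolist(),round(d["conf"],2)) for d in manip.mark_of(p,n)][:3])
cv2.imwrite("pics/w2.png",cv2.resize(p["frame"][:,:,::-1],(800,600),interpolation=cv2.INTER_CUBIC))
np.savez("w2.npz",K=p["camera_matrix"],W=W)
manip.command_gripper(.036,60)
print(manip.current_time_s())
```

```text
notch [([0.5585, -0.1583, 0.0549], 0.8)]
bore [([0.4843, -0.1053, 0.0635], 0.92)]
pin [([0.4785, -0.1015, 0.0601], 0.85), ([0.3735, 0.0218, -0.0034], 0.75), ([0.3225, -0.0922, 0.0127], 0.62)]
lid_handle [([0.6238, 0.0206, 0.0821], 0.73)]
4.5583
```

View pics/w2.png

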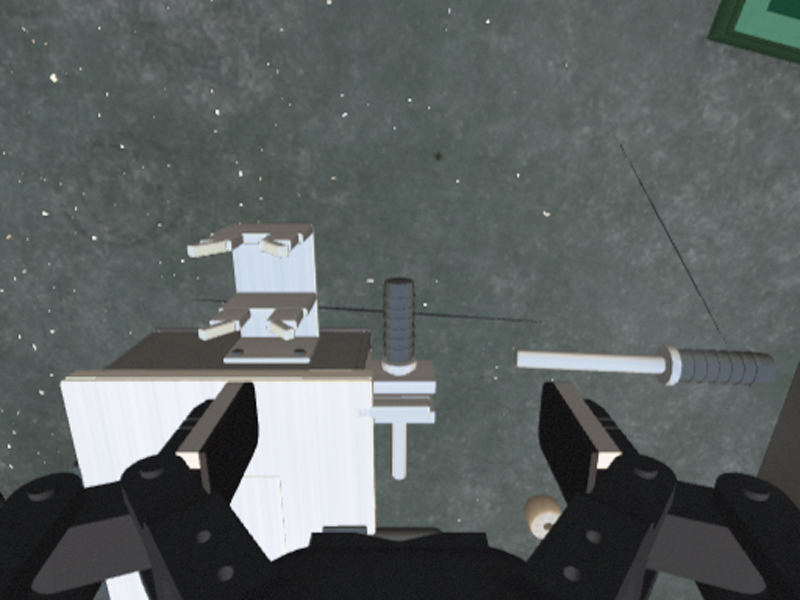

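Run:
```python
from h import *
d=np.load("w2.npz"); K,W=d["K"],d["W"]
S=.64
for n,uv,z in [("gripend",(399,282),.0615),("collar",(399,368),.0615),("tip",(400,478),.0615),("notchOut",(253,238),.066),("notchIn",(257,308),.066),("lidFR",(372,377),.084)]:
    print(n,np.round(ray(K,W,(uv[0]*S,uv[1]*S),z),4))
b=(0,0,.089)
for k in ("bore","notch"): print(k,project(dict(camera_matrix=K),W,world((.5525,.0145,.089),PTS[k]))/S)
# project predicted axis of parked pin at plates
for y in (-.176,-.171,-.139,-.134): print(y,project(dict(camera_matrix=K),W,world((.5525,.0145,.089),(-.015,y,.058)))/S)
im=cv2.imread("pics/w2.png")[215:395,170:450]
cv2.imwrite("pics/w2c.png",cv2.resize(im,None,fx=2.8,fy=2.8,interpolation=cv2.INTER_CUBIC))
```

```text
gripend [ 0.4851 -0.1451  0.0615]
collar [ 0.4812 -0.1013  0.0615]
tip [ 0.4749 -0.0374  0.0615]
notchOut [ 0.5515 -0.1608  0.066 ]
notchIn [ 0.5497 -0.1281  0.066 ]
lidFR [ 0.4938 -0.1067  0.084 ]
bore [400.42243537 367.5643045 ]
notch [254.30084511 231.59352615]
-0.176 [254.30084511 231.59352615]
-0.171 [255.25304396 242.37340812]
-0.139 [261.06029344 308.11751632]
-0.134 [261.92523928 317.90960343]
```

View pics/w2c.png

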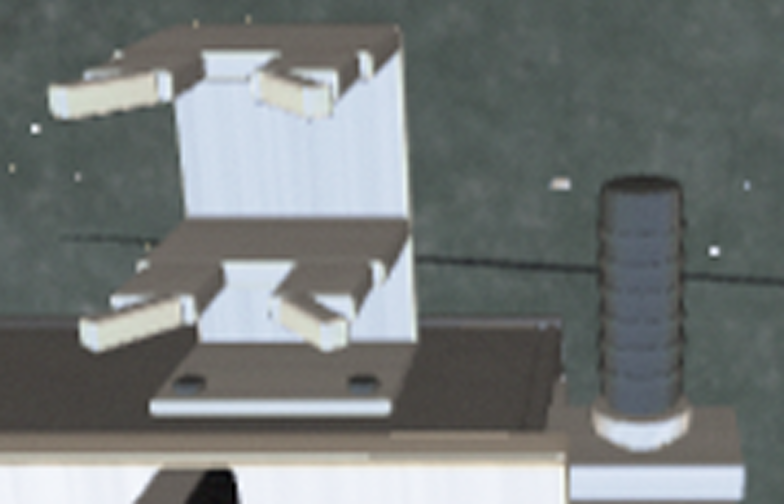

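Reprojecting the fitted box pose puts the notch axis on both notch openings, at crop columns 237 and 259, and the pin is square in view. The pose holds, so I'll grasp the pin and draw it.

```bash
cat >> h.py <<'E'
BOX=(.5525,.016,.089)
def tcp(q): return world(BOX,q)+[0,0,.155]
E
python3 - <<'E'
from h import *
g=np.array([.4836,-.1294,.2165])
print(manip.move_l(g,R(.089,-1),speed=.12,guard=12))
f0=manip.current_force()
manip.command_gripper(.0,45); print("w",manip.current_width(),manip.current_gripper_force(),np.round(manip.current_force()-f0,1))
yh=np.array([-np.sin(.089),np.cos(.089),0])
print(manip.move_l(g-yh*.02,speed=.06,guard=25),np.round(manip.current_force()-f0,1))
print(manip.move_l(g-yh*.075,speed=.1,guard=25),np.round(manip.current_force()-f0,1))
p,W=snap("wrist")
cv2.imwrite("pics/w3.png",cv2.resize(p["frame"][:,:,::-1],(640,480)))
print("w",manip.current_width(),manip.current_time_s(),manip.current_ee_pos())
E
```

```text
False
w 0.012612160925282181 43.80120277404785 [0.3 0.7 1.5]
False [ 0.5 -0.9  1.1]
False [-0.2  0.2 -0.6]
w 0.012404504513659239 7.0583 [ 0.49005078 -0.20376666  0.21622428]
```

View pics/w3.png

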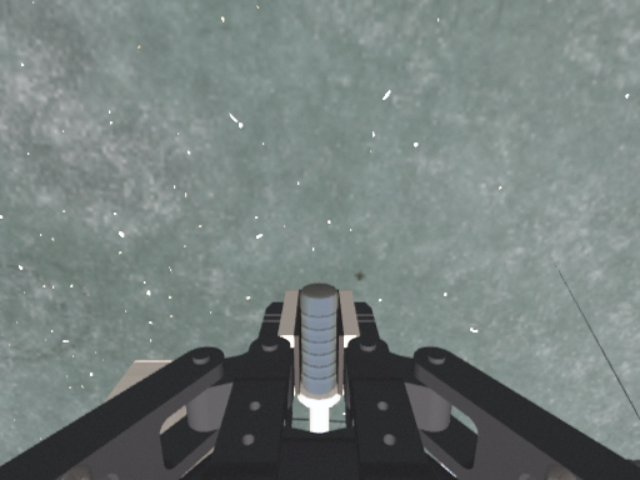

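The pin is drawn out and held straight between the pads, with its grip end at (320,290) and its collar at (320,400). Next I'll place it in the notches.

Run:
```python
from h import *
P=manip.current_ee_pos(); yh=np.array([-np.sin(.089),np.cos(.089),0])
T=np.eye(4);T[:3,:3]=manip.current_tcp_rot();T[:3,3]=P
p,W=snap("wrist")
e=ray(p["camera_matrix"],W,(320*.8,290*.8),.0615); off=-(e-P)@yh; print("grip end beyond tcp (nominal .016)",off)
q=np.array([-.015,-.1795-.028,.0]); 
a=tcp([0,0,0])
t=tcp(q)                     # z=.155 here
manip.move_l(P+[0,0,.045],speed=.15)
up=t.copy(); up[2]=P[2]+.045
manip.move_l(up,speed=.15)
f0=manip.current_force()
s=manip.snap if 0 else None
p,W=snap("scene"); im=p["frame"]
u=project(p,W,world(BOX,(-.015,-.16,.08))); c,r=u.astype(int)
crop=im[max(r-50,0):r+50,max(c-65,0):c+65,::-1]
cv2.imwrite("pics/s2.png",cv2.resize(crop,None,fx=6,fy=6,interpolation=cv2.INTER_CUBIC))
print(manip.current_time_s(),manip.current_force()-f0)
```

```text
grip end beyond tcp (nominal .016) 0.017060759146249018
8.2083 [ 1.39866934 -1.22448467 -0.27991567]
```

View pics/s2.png

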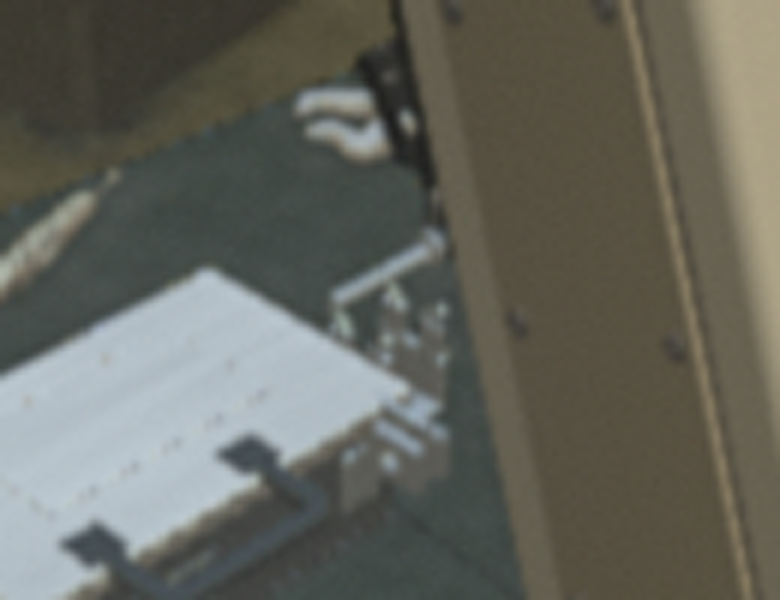

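The scene crop shows the pin level above the holder: tip (335,300), collar (435,240), flares just below it. I'll lower it with a force guard.

Run:
```python
from h import *
P=manip.current_ee_pos(); f0=manip.current_force()
d=P.copy(); d[2]=.2165-.0035-.0005
print(manip.move_l(d,speed=.08,guard=6),manip.current_ee_pos()[2]-.155,np.round(manip.current_force()-f0,1))
p,W=snap("scene"); im=p["frame"]
u=project(p,W,world(BOX,(-.015,-.16,.06))); c,r=u.astype(int)
cv2.imwrite("pics/s3.png",cv2.resize(im[r-40:r+40,c-50:c+50,::-1],None,fx=7,fy=7,interpolation=cv2.INTER_CUBIC))
print(manip.current_time_s(),[(np.round(x["location"],3).tolist(),round(x["conf"],2)) for x in manip.mark_of(p,"pin")])
```

```text
True 0.05713689500194083 [-0.9  1.   6.2]
8.8833 [([0.371, 0.168, 0.012], 0.61), ([0.554, -0.159, 0.06], 0.32)]
```

View pics/s3.png

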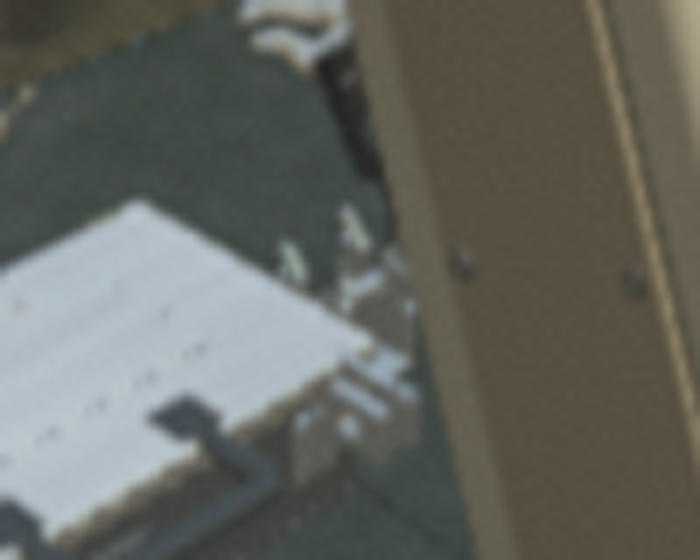

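The guard tripped at z = 57 mm, which is the notch floor, and the shank lies low between the flares at (365,280). I'll release, rise and check.

Run:
```python
from h import *
manip.command_gripper(.04,40)
P=manip.current_ee_pos()
manip.move_l(P+[0,0,.10],speed=.15)
p,W=snap("wrist")
print([(np.round(x["location"],3).tolist(),round(x["conf"],2)) for x in manip.mark_of(p,"pin")], np.round(world(BOX,PTS["notch"]),3))
cv2.imwrite("pics/w4.png",cv2.resize(p["frame"][:,:,::-1],(800,600)))
h=tcp(PTS["lid_handle"]); print(h, manip.current_time_s())
manip.reach(h+[0,0,.09],R(.089,-1))
p,W=snap("wrist")
print([(np.round(x["location"],4).tolist(),round(x["conf"],2)) for x in manip.mark_of(p,"lid_handle")])
p2,_=snap("top")
print([(np.round(x["location"],4).tolist(),round(x["conf"],2)) for x in manip.mark_of(p2,"pin")])
print(manip.current_time_s(),manip.current_width())
```

```text
[([0.552, -0.164, 0.056], 0.84), ([0.322, -0.095, 0.015], 0.58), ([0.557, -0.159, 0.053], 0.58)] [ 0.553 -0.161  0.058]
[0.44613793 0.02658817 0.237     ] 10.2333
[([0.4466, 0.0241, 0.0786], 0.61)]
[([0.3679, 0.1644, 0.0111], 0.64), ([0.5518, -0.1679, 0.0571], 0.59), ([0.3198, -0.093, 0.0103], 0.57)]
11.4 0.04023096046006984
```

View pics/w4.png

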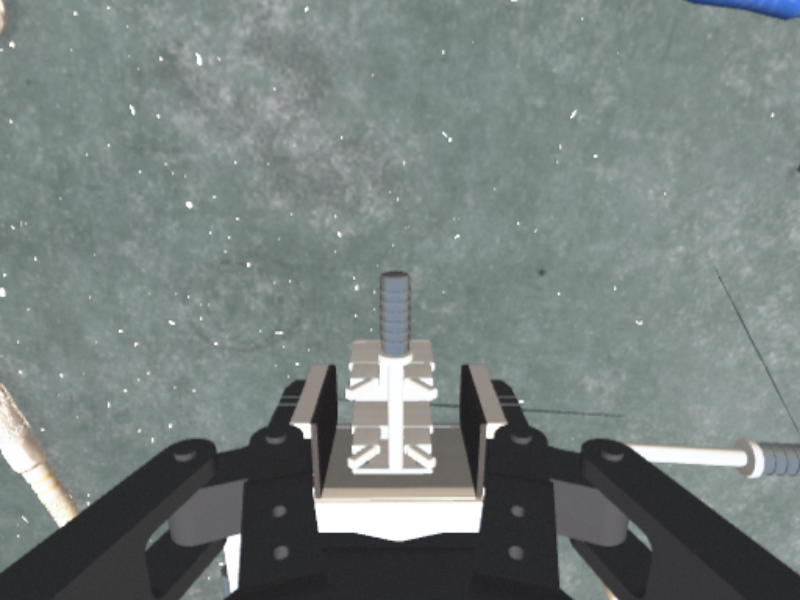

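The pin lies in both notches, with its collar at (395,352) just outside the outer plate and the gripper clear of it. Now the handle: grip it and raise the lid along the arc.

Run:
```python
from h import *
manip.command_gripper(.030,50)
h=tcp(PTS["lid_handle"])
print(manip.move_l(h,speed=.12,guard=12))
f0=manip.current_force()
manip.command_gripper(0,50); print("w",manip.current_width(),np.round(manip.current_force()-f0,1))
xh=np.array([np.cos(.089),np.sin(.089),0])
arc=lambda deg: h+xh*.175*(1-np.cos(np.radians(deg)))+[0,0,.175*np.sin(np.radians(deg))]
print([manip.ik(arc(a),R(.089,-1)) is not None for a in (20,40,60)])
for a in (3,6,10,15):
    s=manip.move_l(arc(a),speed=.06,guard=40); print(a,s,np.round(manip.current_force()-f0,1))
    if s: break
print(manip.current_width(),manip.current_time_s())
```

```text
False
w 0.010435391898618229 [-2.3  0.6  6.9]
[True, True, True]
3 False [ 2.   0.7 -4.6]
6 False [ 3.1  1.4 -4.9]
10 False [ 2.1  1.3 -4.1]
15 False [ 2.4  2.5 -6.1]
0.010190723122238078 14.225
```

Run:
```python
from h import *
h=tcp(PTS["lid_handle"]); xh=np.array([np.cos(.089),np.sin(.089),0])
arc=lambda deg: h+xh*.175*(1-np.cos(np.radians(deg)))+[0,0,.175*np.sin(np.radians(deg))]
for a in range(20,61,5):
    s=manip.move_l(arc(a),speed=.08,guard=40); print(a,s,np.round(manip.current_force(),1))
    if s: break
print(np.round(manip.current_ee_pos()-arc(60),4),manip.current_width(),manip.current_time_s())
for n in ("scene","top"):
    p,W=snap(n)
    for k in ("lid_handle","pin"): print(n,k,[(np.round(x["location"],4).tolist(),round(x["conf"],2)) for x in manip.mark_of(p,k)])
    if n=="scene": cv2.imwrite("pics/s5.png",cv2.resize(p["frame"][100:340,100:420,::-1],(800,600),interpolation=cv2.INTER_CUBIC))
print("expected bar",arc(60)-[0,0,.155])
```

```text
20 False [-0.6  3.  -3.3]
25 False [-3.6  4.4 -2.3]
30 False [-6.3  4.2 -0.1]
35 False [-8.5  4.2  1. ]
40 False [-13.    5.2   5.7]
45 False [-17.7   4.7   9.8]
50 False [-19.2   6.   15.8]
55 False [-17.1   5.4  17.9]
60 False [-14.7   5.8  17.7]
[-0.0012 -0.      0.0037] 0.009932240483298098 17.3
scene lid_handle [([0.5343, 0.0341, 0.2316], 0.62)]
scene pin [([0.62, 0.0204, 0.0812], 0.63), ([0.3185, -0.0942, 0.0126], 0.58), ([0.4019, 0.3573, -0.0004], 0.33)]
top lid_handle [([0.5332, 0.0303, 0.2335], 0.56)]
top pin [([0.3687, 0.1637, 0.0133], 0.69), ([0.3148, -0.0926, 0.0102], 0.63), ([0.5529, -0.1676, 0.0572], 0.5)]
expected bar [0.53329161 0.0343654  0.23355445]
```

View pics/s5.png

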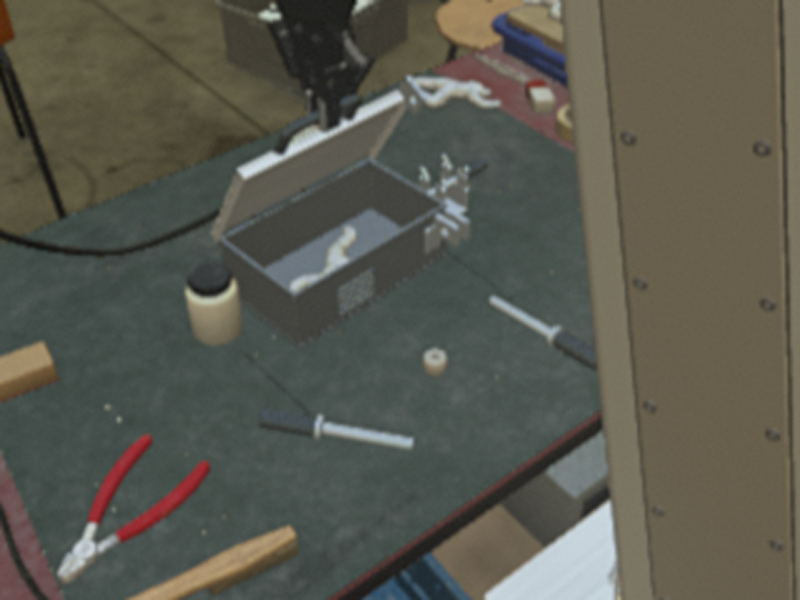

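The lid is up and the fingers hold the bow handle at (325,110); the bench things look undisturbed. About 23 N of radial stress remains, so I'll relieve it with a few millimetres outward and check the angle against the lid's front edge.

Run:
```python
from h import *
h=tcp(PTS["lid_handle"]); xh=np.array([np.cos(.089),np.sin(.089),0])
t=h+xh*(.0875-.0018)+[0,0,.1516+.0035]
print(manip.move_l(t,speed=.03), np.round(manip.current_force(),1), np.round(manip.current_ee_pos()-t,4),manip.current_width())
d=np.load("w1.npz"); c,s=np.cos(.089),np.sin(.089)
M=np.array([[c,s],[-s,c]])
for uv in ((330,229),(343,541)):
    print("lid corner box",M@(ray(d["K"],d["W"],(uv[0]*.64,uv[1]*.64),.084)[:2]-BOX[:2]))
p,W=snap("scene")
for a in (54,57,60,63,66):
    r=np.radians(a); o=[]
    for y in (-.112,.112):
        q=np.array([-.067-.07,.002]); x=.07+q[0]*np.cos(r)+q[1]*np.sin(r); z=.082-q[0]*np.sin(r)+q[1]*np.cos(r)
        o.append(np.round((project(p,W,world(BOX,(x,y,z)))-100)*2.5))
    print(a,o)
im=p["frame"][125:215,180:280,::-1]; cv2.imwrite("pics/s6.png",cv2.resize(im,None,fx=6,fy=6,interpolation=cv2.INTER_CUBIC))
print(manip.current_time_s())
```

```text
False [-1.9  3.5 -2.6] [-0.0002  0.0001 -0.0003] 0.009971088559037842
lid corner box [-0.07048642 -0.11503267]
lid corner box [-0.06925054  0.11394883]
54 [array([412.,  95.]), array([245., 179.])]
57 [array([408.,  90.]), array([241., 173.])]
60 [array([404.,  85.]), array([236., 167.])]
63 [array([400.,  80.]), array([232., 161.])]
66 [array([396.,  75.]), array([228., 156.])]
17.9333
```

View pics/s6.png

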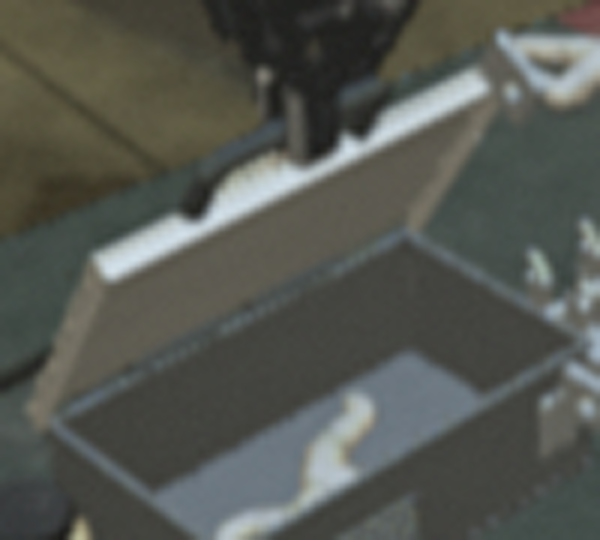

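Run:
```python
from h import *
xh=np.array([np.cos(.089),np.sin(.089),0])
manip.move_l(manip.current_ee_pos()+xh*.0016+[0,0,.0009],speed=.03)
manip.pause(.5)
print(np.round(manip.current_force(),1),manip.current_width(),manip.current_gripper_force(),np.round(manip.current_qd(),3),manip.current_time_s())
print(manip.job_done())
```

```text
[-3.2  4.6 -1.7] 0.010116385557271955 50.61947822570801 [ 0.    -0.001 -0.002 -0.001 -0.001 -0.   ] 18.6833
the job is handed in; nothing more can be done
None
```

I parked the pin in both holder notches while the lid was still shut, then raised the lid to about 60° (59–60° by arm position and camera) and handed the job in at 18.7 s with the gripper still holding it.

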